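Set the spray extractor's damper to 60 degrees

TASK

The model cottage is about to be sprayed, so the extractor's damper, now nearly shut, has to be opened to 60 degrees. Press down the spring-loaded thumb latch on the end of the red damper lever to lift its tooth out of the notched plate, swing the lever with the latch held clear to the 60 degree notch (green dot, the fourth notch counting the shut one), and ease the latch up slowly, never letting it spring up by itself, until its tooth has gone fully down into that notch, feeling for the notch if the tooth lands beside it. Do not force the lever, and leave everything else on the bench where it is.

Things in the scene. Friction and masses are not known exactly. Their poses are not given: they have to be found in the camera images.
- extractor: Bench spray extractor, fixed: grey fan box (150x150x136 mm) at the back, in front of it a horizontal steel duct (84 mm across, axis at 70 mm height) with a flared mouth towards the robot. Origin: on the vertical damper shaft, at table level; x along the duct from mouth to box, z up. Box x +100 to +250 mm, mouth x -113 mm.
- plate_centre (a point): On the shaft, 126 mm above the table, level with the rim (64 to 82 mm from the shaft) of the steel index plate; fixed to the extractor, axes alike. Notches: five, 7.6 mm wide, 20 degrees apart, 0 = shut (red tick) to 80; green dot at 60. The plate was clamped askew in its slots: all notches lie up to 8 degrees off nominal, one way or the other. This is not reported: feel or look.
- damper_lever (a joint): Red damper lever about the vertical shaft, rad. 0 = shut: lever points along the extractor's -y, across the duct; grows clockwise seen from above: at angle a it points along (-sin a, -cos a) in extractor x, y; pi/2 = wide open, towards the mouth. Starts at 0 to 0.38 (0.05 less or more if it settles), range -0.13 to 1.60. Stays where left (friction about 0.3 N m).
- lever_end (a point): On the lever, midway between its end cheeks, 142 mm from the shaft, 162 mm above the table (cheek tops); -y points outward. The two upright cheeks run 117 to 169 mm from the shaft, 36 mm clear between, 43 mm overall; a cross wall (top 153 mm) closes the end at 167 mm. A shut gripper's tips go between them onto the thumb pad and push a cheek sideways (7 mm play a side for 22 mm tips).
- thumb_latch (a joint): Spring-loaded rocker, rad. 0 = pad up, tooth fully down in a notch; grows as the pad is pressed; 0.30 = stop. Let up off a notch it stops on the rim at about 0.19 (less on an edge). From 0.23 the lever can swing. Within about 1.3 degrees of a notch it follows a rising finger to 0. Pad force 4 to 7 N. Let go it snaps up; let up while the lever is pushed sideways it can slip off an edge and snap.
- thumb_pad (a point): Centre of the top of the latch's black ribbed thumb pad (34 mm wide, 44 mm along the lever), 142 mm from the shaft; 152 mm above the table with the latch at 0, and 42 mm x latch angle lower when pressed (12 mm at the stop); -y points outward. The latch pin is 100 mm from the shaft, 145 mm high; the tooth, 4.5 mm thick, 73 mm from the shaft.
- cottage: unfinished model cottage with a red roof, 52x73x50 mm, stands before the duct mouth, waiting to be sprayed; bystander
- masking_tape: roll of masking tape lying flat, 104x102x25 mm, on the right; bystander
- glue_bottle: white glue bottle with orange nozzle, 49x48x139 mm, far right; bystander
- paint_pot_0: red paint pot with white cap, 31x31x42 mm, on the right; bystander
- paint_pot_1: green paint pot with black cap, 31x31x42 mm, on the right; bystander
- paint_pot_3: grey paint pot with black cap, 38x38x50 mm, on the right; bystander
- notebook: yellow notebook lying flat, 148x108x11 mm, on the left; bystander
- sanding_block: cork sanding block, 35x64x22 mm, on the left; bystander

How it is judged:
By the outcome, as a careful person would: the job done as asked, in the order asked, and still so for the second after the job is handed in, with the robot touching nothing.
It also fails if it takes over 61 s, if anything falls off the work surface, if the arm or the gripper's body presses on something with over 40 N, if the wrist force passes 120 N, or if a joint passes its speed limit or range.

ROBOT

A 6-joint arm with a two-finger parallel gripper is mounted at the origin on a cart in front of the work surface, level with it; the furniture and walls round the work are solid. World frame = base frame: x ahead of the robot, y to its left, z up, the work surface at z = 0. Lengths are in m, angles in rad, forces in N, time in s.
With the tool pointing down it reaches from about 0.375 to 0.825 m from the base axis. Payload 5.5 kg.
Tool frame: the origin (TCP) lies on the centre line of the jaws, within the pads' length; the fingertips stand ahead of it and the grasp point (between the pads) lies 2 mm behind it (ctrl.tip_extent is the z of the fingertips in the tool frame, in m); z points along the fingers, y is the line along which they close (so a half turn about z gives the same grasp; the last joint's range is limited). The gripper opens to 85 mm and grips with 20 to 120 N. Pads are 22 mm wide; open, the fingers measure 114 mm over their backs; the gripper's body (76 mm by 85 mm) begins 54 mm behind the grasp point. The pads swing forward as they close: fully open they stand 13 mm farther back than shut.
Start: joints at [-1.133, 0.314, -0.047, 1.21, 0, 1.571], TCP at [0.254, -0.543, 0.248] pointing down, gripper open.
Joint ranges: [-2.67, 2.67], [-0.69, 1.73], [-1.03, 1.25], [-2.08, 2.16], [-1.42, 1.45], [-3.14, 3.14]. Speed limits (rad/s): [2.39, 2.39, 3.01, 3.14, 3.14, 3.14].

INTERFACE

Orientations are given as [roll, pitch, yaw] about the fixed x, y, z axes, in that order (R = Rz(yaw) Ry(pitch) Rx(roll)).
In Python, from plant import ctrl, vision gives the robot as it stands.
- The arm moves only by the shell command python3 -m crank 'ROWS' [FORCE]. ROWS is JSON, a list of rows, each an object of numbers: "gripper": the opening in per cent of the stroke, from 0 (shut) to 100 (fully open); "tx", "ty", "tz": the shift along the world's x, y, z in mm; "ax", "ay", "az": the turn, a rotation vector about the world's x, y, z in rad. A call has 1 to 10 rows; each row shifts and turns the commanded pose from where the row before left it; what a row does not reach is not made up. A row lasts 1/10 s, in which the tool goes at most 50 mm and 8.59 degrees, less where a joint would pass 70% of its speed; a pose out of reach is approached as far as the arm can. A call with a gripper value outside its range is refused whole. The fingers move at their own pace and stop on an object; FORCE is the grip in N (left out, the last holds). Time passes only in rows, so rows that do not move let the fingers close. It gives the time, the measured TCP pose, the force, the opening and the grip force at its end, in the units of the state.
- ctrl.observe(): the state, without advancing time (a new reading comes with each control period).
- vision.read_camera(name): name is "scene" or "top"; returns a dict with "color" (420x560x3 uint8, red, green, blue), "fovy" (degrees; the focal length in pixels is half the picture's height over the tangent of half this angle, whatever the lens; pixels are square), "cx", "cy" (the principal point, pixels), "origin" and "attitude" of the camera in the world. Camera axes: x right, y up, looking along -z (the intrinsics and any distortion apply to the point x, -y, -z); pixel columns grow to the right and rows downward; lengths in m; the calibration is good to about 2 mm. A picture is of the moment at which its call begins. There is no depth.
- ctrl.close_job(): hands the job in; it is judged then, once.
The state is a dict: "t": time; "q": joint angles; "qd": joint speeds; "joint_torque": joint torques, N m; "position": TCP position; "eef_rot": TCP orientation; "wrist_force": force on the tool from outside, world axes, zero at the start; "wrist_torque": the same for the moment, N m; "gripper_width": opening from 0.0 (shut) to 1.0 (fully open); "grip_force": force on a finger pad.
Only numpy, scipy, OpenCV 4.12 (cv2) and the standard library are available. Lean on these libraries where they do the work, as an engineer would, in place of code of your own. Each camera call takes 0.05 s, during which the arm holds its last target. There are 200 camera calls.

## Working session

There is one attempt and no reset: what is moved stays moved. The work goes in short steps, Python scripts to look and compute and a shell command to move; the robot and the scene stay as the last step left them, time stands still between calls to the robot, and variables do not carry over. Pictures are saved under pics/ and viewed, at most 10 in all, crops included, and the job is handed in when it is done.

```bash
ls; mkdir -p pics
python3 - <<'E'
from plant import ctrl, vision
import cv2
print(ctrl.observe(), ctrl.tip_extent)
for n in("scene","top"):
    c=vision.read_camera(n); cv2.imwrite(f"pics/{n}0.png",c["color"][:,:,::-1])
    print(n,{k:v for k,v in c.items() if k!="color"})
E
```

```text
pics
{'t': 0.0, 'q': array([-1.13301966e+00,  3.14218726e-01, -4.81023964e-02,  1.21020424e+00,
       -3.48293637e-05,  1.57078758e+00]), 'qd': array([-0.00057883, -0.00055533, -0.00075967, -0.00079582, -0.00171198,
        0.00123487]), 'joint_torque': array([ 6.72809965e-04, -5.39593506e+01,  3.39747298e+01,  1.90839136e-02,
       -1.45472500e-04,  1.32789737e-05]), 'position': array([ 0.25410688, -0.54291119,  0.2474287 ]), 'eef_rot': array([-3.13986362e+00,  3.48141810e-05,  4.37785476e-01]), 'wrist_force': array([ 0.16530237, -0.14870823,  0.32184321]), 'wrist_torque': array([0.00066112, 0.01953995, 0.04013131]), 'grip_force': 0.0, 'gripper_width': 0.9978587907845805} 0.017
scene {'fovy': 50.25147514673066, 'cx': 285.8579326437635, 'cy': 209.08182998052442, 'origin': array([-0.38224265, -0.73816842,  0.62728086]), 'attitude': array([ 1.15359206,  0.01496282, -0.91152481])}
top {'fovy': 55.90859746939619, 'cx': 283.2374889497799, 'cy': 211.98447442491016, 'origin': array([ 0.41012962, -0.03575871,  1.24434029]), 'attitude': array([ 0.10163609, -0.0131891 , -1.57049696])}
```

View pics/scene0.png

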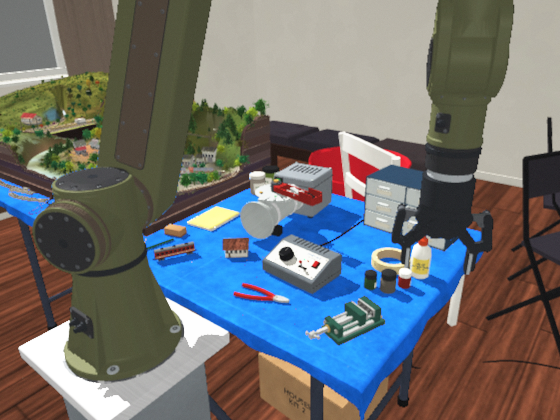

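View pics/top0.png

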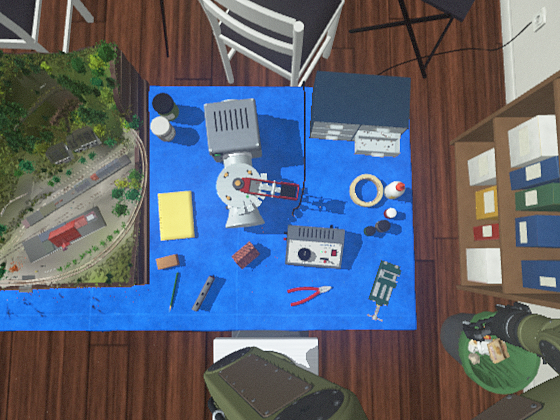

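The scene view shows the extractor at about (290,200). The top view shows the shaft near (237,183), the lever pointing right to about (298,190), the box at (232,127) and the mouth at (243,222). I'll zoom in next.

```bash
cat > h.py <<'E'
import numpy as np, cv2
from scipy.spatial.transform import Rotation as R
from plant import ctrl, vision
def cam(n):
    c=vision.read_camera(n); c["R"]=R.from_euler("xyz",c["attitude"]).as_matrix()
    c["f"]=210/np.tan(np.radians(c["fovy"]/2)); return c
def ray(c,u,v): return c["R"]@np.array([(u-c["cx"])/c["f"],-(v-c["cy"])/c["f"],-1])
def onz(c,u,v,z):
    d=ray(c,u,v); return c["origin"]+d*(z-c["origin"][2])/d[2]
def px(c,p):
    q=c["R"].T@(np.asarray(p)-c["origin"]); return np.array([c["cx"]-c["f"]*q[0]/q[2],c["cy"]+c["f"]*q[1]/q[2]])
def crop(c,u,v,w,h,s,name):
    im=c["color"][v:v+h,u:u+w,::-1]; cv2.imwrite(name,cv2.resize(im,None,fx=s,fy=s,interpolation=cv2.INTER_CUBIC))
E
python3 - <<'E'
from h import *
c=cam("top"); crop(c,195,90,120,100+45,4,"pics/t1.png")
print(c["f"])
hsv=cv2.cvtColor(c["color"],cv2.COLOR_RGB2HSV)
m=(((hsv[...,0]<8)|(hsv[...,0]>172))&(hsv[...,1]>130)&(hsv[...,2]>60)).astype(np.uint8)
m[:, :195]=0; m[:,315:]=0; m[:165]=0; m[215:]=0
n,l,s,ce=cv2.connectedComponentsWithStats(m); print(s,ce)
k=1+np.argmax(s[1:,4]); p=cv2.findNonZero((l==k).astype(np.uint8)); print(cv2.minAreaRect(p))
for z in (.12,.126,.155): print(z,onz(c,237,183,z))
g=((hsv[...,0]>40)&(hsv[...,0]<85)&(hsv[...,1]>100)).astype(np.uint8); g[:,:195]=0; g[:,315:]=0; g[:140]=0; g[235:]=0
print(cv2.connectedComponentsWithStats(g)[2:])
E
```

```text
395.71368693009265
[[     0      0    560    420 235016]
 [   240    178     10     15     89]
 [   251    179      5      1      5]
 [   257    180     16      3     17]
 [   275    182      1      1      1]
 [   277    182      5      2      5]
 [   283    183      4      1      4]
 [   289    184      5      1      5]
 [   296    185      3      5      7]
 [   251    193     19      3     19]
 [   297    193      1      4      4]
 [   273    196      6      2      6]
 [   280    196     12      3     17]
 [   293    198      4      2      5]] [[279.51426711 209.51740733]
 [245.62921348 184.80898876]
 [253.         179.        ]
 [264.82352941 180.76470588]
 [275.         182.        ]
 [279.         182.8       ]
 [284.5        183.        ]
 [291.         184.        ]
 [297.57142857 186.42857143]
 [260.         194.05263158]
 [297.         194.5       ]
 [275.5        196.33333333]
 [285.05882353 197.11764706]
 [294.8        198.8       ]]
((244.6402130126953, 184.73780822753906), (8.282365798950195, 14.356100082397461), 6.34019136428833)
0.12 [0.60830721 0.08233634 0.12      ]
0.126 [0.60724964 0.08170613 0.126     ]
0.155 [0.60213807 0.07866011 0.155     ]
(array([[     0,      0,    560,    420, 235186],
       [   215,    154,      5,      2,     10],
       [   246,    196,      3,      2,      4]], dtype=int32), array([[279.50321023, 209.50256393],
       [217.        , 154.5       ],
       [247.        , 196.25      ]]))
```

View pics/t1.png

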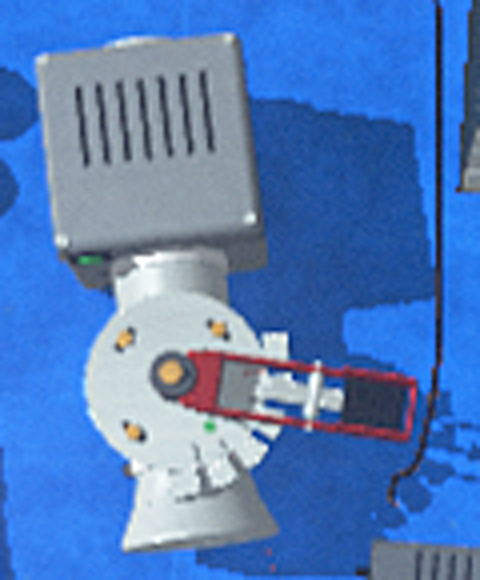

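The zoomed crop shows the shaft cap at crop (172,371) → px (238,182.7), the green dot at px (247.2,196.7), and the lever end at about px (298,192). Next I'll crop tighter, both cameras in one picture.

Run:
```python
from h import *
c=cam("top"); s=cam("scene")
a=cv2.resize(c["color"][158:228,212:302,::-1],None,fx=8,fy=8,interpolation=cv2.INTER_CUBIC)
cv2.imwrite("pics/t2.png",a)
crop(s,235,150,110,90,7,"pics/s2.png")
def both(u,v,U,V):
    d=ray(c,u,v);e=ray(s,U,V); A=np.c_[d,-e]; x=np.linalg.lstsq(A,s["origin"]-c["origin"],rcond=None)[0]
    return c["origin"]+d*x[0], s["origin"]+e*x[1]
for p in [(204,104),(254.5,98),(260,145.5),(209,151)]: print("box",onz(c,*p,.136))
print("dot",onz(c,247.2,196.7,.127))
```

```text
box [0.83631971 0.17863596 0.136     ]
box [0.8550822  0.03304362 0.136     ]
box [0.71436747 0.01623563 0.136     ]
box [0.69774739 0.1615554  0.136     ]
dot [0.56765952 0.05213249 0.127     ]
```

View pics/t2.png

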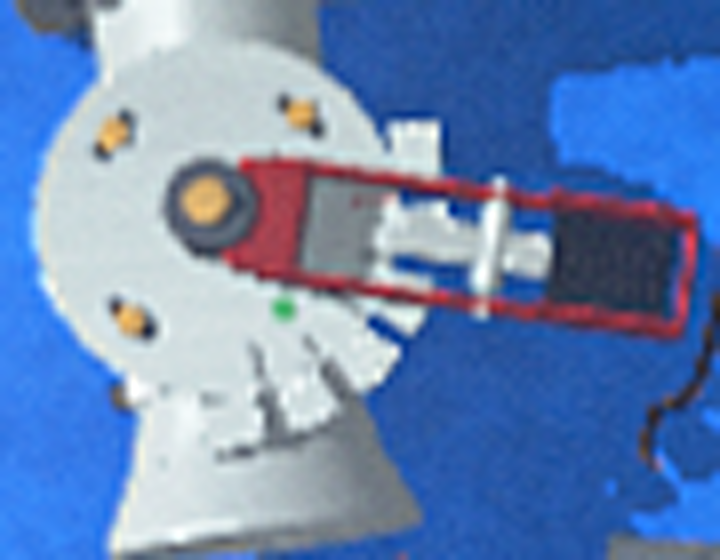

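View pics/s2.png

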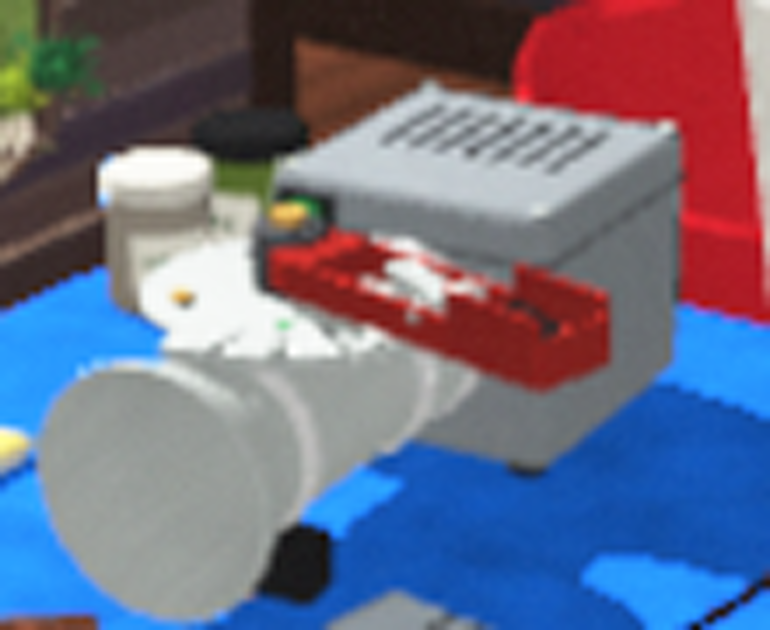

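Top crop: the disc centre is near px (239,185.6), and notch gaps show at crop (388,327), (333,367) and (265,395). The lever's end wall is at crop (697,215)–(683,335). Scene crop: the lever sits above the plate, pointing across the duct. Now the numbers.

Run:
```python
from h import *
c=cam("top")
C=onz(c,212+216/8,158+221/8,.126); S=onz(c,212+205/8,158+202/8,.166)
psi=.118; B=np.array([.7759,.0974])-.175*np.array([np.cos(psi),np.sin(psi)])
print("centre disc",C,"cap",S,"box",B)
for O in (C[:2],B):
  def ang(p): d=p[:2]-O; return round(np.degrees(np.arctan2(-d[0],-d[1])+psi),1),round(np.hypot(*d)*1e3)
  for n,(u,v),z in [("n",(388,327),.126),("n",(333,367),.126),("n",(265,395),.126),("dot",(284,308),.127),("end",(690,275),.162),("padc",(617,265),.15),("cheekA",(697,215),.162),("cheekB",(683,335),.162)]:
    print(n,ang(onz(c,212+u/8,158+v/8,z)))
for n,(u,v) in [("cap",(290,212)),("end",(578,340))]: pass
```

```text
centre disc [0.5996717  0.07590995 0.126     ] cap [0.59950605 0.07577653 0.166     ] box [0.60211694 0.07679789]
n (np.float64(38.5), 72)
n (np.float64(58.0), 67)
n (np.float64(80.6), 65)
dot (np.float64(58.7), 40)
end (np.float64(15.1), 169)
padc (np.float64(14.5), 144)
cheekA (np.float64(8.0), 170)
cheekB (np.float64(22.2), 171)
n (np.float64(39.7), 74)
n (np.float64(58.7), 70)
n (np.float64(80.5), 68)
dot (np.float64(59.8), 42)
end (np.float64(15.9), 170)
padc (np.float64(15.4), 145)
cheekA (np.float64(8.8), 171)
cheekB (np.float64(22.9), 173)
```

```bash
python3 -m crank '[{"gripper":0,"tx":25,"ty":40,"az":-0.06},{"gripper":0,"tx":25,"ty":40,"az":-0.06},{"gripper":0,"tx":25,"ty":40,"az":-0.06},{"gripper":0,"tx":25,"ty":40,"az":-0.06},{"gripper":0,"tx":25,"ty":40,"az":-0.06},{"gripper":0,"tx":25,"ty":40,"az":-0.06},{"gripper":0,"tx":25,"ty":40,"az":-0.06},{"gripper":0,"tx":25,"ty":40,"az":-0.06},{"gripper":0,"tx":25,"ty":40,"az":-0.06},{"gripper":0,"tx":25,"ty":40,"az":-0.06}]' 20; python3 -c "
from plant import ctrl;print(ctrl.tip_extent)"
```

```text
0.017invalid input at $[0]: expected keys gripper, tx, ty, tz, ax, ay, az
```

```bash
python3 -m crank '[{"gripper":0,"tx":27,"ty":40,"tz":0,"ax":0,"ay":0,"az":-0.05},{"gripper":0,"tx":27,"ty":40,"tz":0,"ax":0,"ay":0,"az":-0.05},{"gripper":0,"tx":27,"ty":40,"tz":0,"ax":0,"ay":0,"az":-0.05},{"gripper":0,"tx":27,"ty":40,"tz":0,"ax":0,"ay":0,"az":-0.05},{"gripper":0,"tx":27,"ty":40,"tz":0,"ax":0,"ay":0,"az":-0.05},{"gripper":0,"tx":27,"ty":40,"tz":0,"ax":0,"ay":0,"az":-0.05},{"gripper":0,"tx":27,"ty":40,"tz":0,"ax":0,"ay":0,"az":-0.05},{"gripper":0,"tx":27,"ty":40,"tz":0,"ax":0,"ay":0,"az":-0.05},{"gripper":0,"tx":27,"ty":40,"tz":0,"ax":0,"ay":0,"az":-0.05},{"gripper":0,"tx":27,"ty":40,"tz":0,"ax":0,"ay":0,"az":-0.05}]' 20; python3 -c "
from plant import ctrl;print(ctrl.tip_extent)"
```

```text
t: 1.3
position: [0.5252, -0.1416, 0.2485]
eef_rot: [3.141, -0.001, -0.064]
wrist_force: [0.6, -0.0, -0.0]
gripper_width: -0.003
grip_force: 0.0
0.017
```

```bash
python3 -m crank '[{"gripper":0,"tx":18,"ty":26,"tz":0,"ax":0,"ay":0,"az":-0.04},{"gripper":0,"tx":18,"ty":26,"tz":-10,"ax":0,"ay":0,"az":-0.04},{"gripper":0,"tx":18,"ty":25,"tz":-15,"ax":0,"ay":0,"az":0},{"gripper":0,"tx":0,"ty":0,"tz":-23,"ax":0,"ay":0,"az":0},{"gripper":0,"tx":0,"ty":0,"tz":0,"ax":0,"ay":0,"az":0}]'
python3 - <<'E'
from h import *
c=cam("top");s=cam("scene")
a=cv2.resize(c["color"][150:220,225:315,::-1],(500,389),interpolation=cv2.INTER_CUBIC)
b=cv2.resize(s["color"][130:220,265:335,::-1],(300,386),interpolation=cv2.INTER_CUBIC)
im=np.zeros((389,800,3),np.uint8); im[:,:500]=a; im[:386,500:]=b; cv2.imwrite("pics/n1.png",im)
print(ctrl.observe()["position"])
E
```

```text
t: 1.8
position: [0.5756, -0.0729, 0.1972]
eef_rot: [-3.135, 0.005, -0.129]
wrist_force: [-0.9, 0.2, 0.3]
gripper_width: 0.002
grip_force: 0.0
[ 0.57677255 -0.07394751  0.20022944]
```

View pics/n1.png

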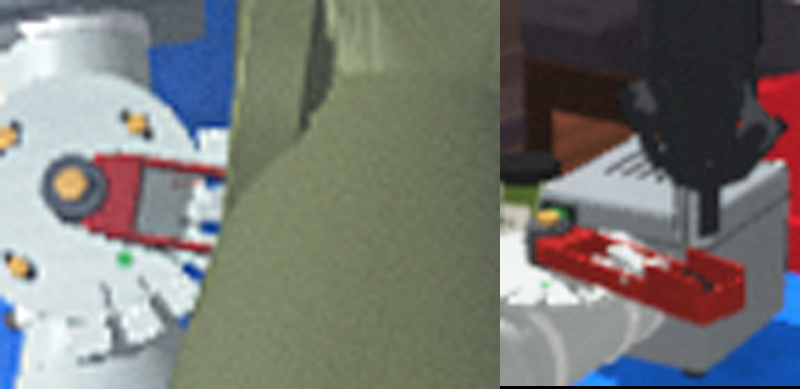

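The right half shows the shut tips directly above the pocket, at about (690,240). Next I'll let it settle and descend gently.

```bash
python3 -m crank '[{"gripper":0,"tx":0,"ty":0,"tz":-6,"ax":0,"ay":0,"az":0},{"gripper":0,"tx":0,"ty":0,"tz":-6,"ax":0,"ay":0,"az":0},{"gripper":0,"tx":0,"ty":0,"tz":-6,"ax":0,"ay":0,"az":0},{"gripper":0,"tx":0,"ty":0,"tz":0,"ax":0,"ay":0,"az":0},{"gripper":0,"tx":0,"ty":0,"tz":0,"ax":0,"ay":0,"az":0}]'; python3 -c "
from plant import ctrl;print(ctrl.observe()['position'])"
```

```text
t: 2.4
position: [0.5772, -0.074, 0.1823]
eef_rot: [-3.135, 0.0, -0.13]
wrist_force: [-1.0, 0.6, 0.3]
gripper_width: 0.001
grip_force: 0.0
[ 0.57720478 -0.07404353  0.18225032]
```

```bash
python3 -m crank '[{"gripper":0,"tx":1,"ty":9,"tz":0,"ax":0,"ay":0,"az":-0.01},{"gripper":0,"tx":0,"ty":0,"tz":-4,"ax":0,"ay":0,"az":0},{"gripper":0,"tx":0,"ty":0,"tz":-5,"ax":0,"ay":0,"az":0},{"gripper":0,"tx":0,"ty":0,"tz":-3,"ax":0,"ay":0,"az":0},{"gripper":0,"tx":0,"ty":0,"tz":0,"ax":0,"ay":0,"az":0}]'
```

```text
t: 2.9
position: [0.577, -0.0715, 0.1695]
eef_rot: [-3.129, 0.001, -0.129]
wrist_force: [0.5, 0.4, 0.8]
gripper_width: 0.003
grip_force: 0.0
```

```bash
python3 -m crank '[{"gripper":0,"tx":0,"ty":0,"tz":0,"ax":0,"ay":0,"az":0},{"gripper":0,"tx":0,"ty":0,"tz":0,"ax":0,"ay":0,"az":0},{"gripper":0,"tx":0,"ty":0,"tz":0,"ax":0,"ay":0,"az":0}]';python3 -m crank '[{"gripper":0,"tx":0,"ty":3,"tz":0,"ax":0,"ay":0,"az":0},{"gripper":0,"tx":0,"ty":0,"tz":0,"ax":0,"ay":0,"az":0}]'; python3 -c "
from plant import ctrl;o=ctrl.observe();print(o['position'],o['q'],o['eef_rot'],o['wrist_force'],o['wrist_torque'])"
```

```text
t: 3.2
position: [0.5776, -0.0716, 0.1704]
eef_rot: [-3.129, -0.0, -0.129]
wrist_force: [0.5, 0.4, -0.0]
gripper_width: -0.004
grip_force: 0.0
t: 3.4
position: [0.5773, -0.0698, 0.1704]
eef_rot: [-3.128, 0.0, -0.127]
wrist_force: [-0.6, -0.2, -0.4]
gripper_width: -0.003
grip_force: 0.0
[ 0.57732622 -0.06976358  0.17038245] [-0.1276699   0.32064036 -0.2188188   1.03135318  0.01373512  3.14060556] [-3.12785752e+00  2.45848730e-06 -1.26682906e-01] [-0.59809749 -0.15334089 -0.38754994] [-0.01299349  0.03475791 -0.03185513]
```

Joint 6 is at its limit, because yaw = q1 − q6 + π. The other half-turn grasp leaves room for the swing, so I'll rise and turn by +π.

```bash
python3 -m crank '[{"gripper":0,"tx":0,"ty":0,"tz":15,"ax":0,"ay":0,"az":0},{"gripper":0,"tx":0,"ty":0,"tz":20,"ax":0,"ay":0,"az":0.05},{"gripper":0,"tx":0,"ty":0,"tz":0,"ax":0,"ay":0,"az":0.145},{"gripper":0,"tx":0,"ty":0,"tz":0,"ax":0,"ay":0,"az":0.145},{"gripper":0,"tx":0,"ty":0,"tz":0,"ax":0,"ay":0,"az":0.145},{"gripper":0,"tx":0,"ty":0,"tz":0,"ax":0,"ay":0,"az":0.145},{"gripper":0,"tx":0,"ty":0,"tz":0,"ax":0,"ay":0,"az":0.145},{"gripper":0,"tx":0,"ty":0,"tz":0,"ax":0,"ay":0,"az":0.145},{"gripper":0,"tx":0,"ty":0,"tz":0,"ax":0,"ay":0,"az":0.145},{"gripper":0,"tx":0,"ty":0,"tz":0,"ax":0,"ay":0,"az":0.145}]' && python3 -m crank '[{"gripper":0,"tx":0,"ty":0,"tz":0,"ax":0,"ay":0,"az":0.145},{"gripper":0,"tx":0,"ty":0,"tz":0,"ax":0,"ay":0,"az":0.145},{"gripper":0,"tx":0,"ty":0,"tz":0,"ax":0,"ay":0,"az":0.145},{"gripper":0,"tx":0,"ty":0,"tz":0,"ax":0,"ay":0,"az":0.145},{"gripper":0,"tx":0,"ty":0,"tz":0,"ax":0,"ay":0,"az":0.145},{"gripper":0,"tx":0,"ty":0,"tz":0,"ax":0,"ay":0,"az":0.145},{"gripper":0,"tx":0,"ty":0,"tz":0,"ax":0,"ay":0,"az":0.145},{"gripper":0,"tx":0,"ty":0,"tz":0,"ax":0,"ay":0,"az":0.145},{"gripper":0,"tx":0,"ty":0,"tz":0,"ax":0,"ay":0,"az":0.145},{"gripper":0,"tx":0,"ty":0,"tz":0,"ax":0,"ay":0,"az":0.145}]' && python3 -m crank '[{"gripper":0,"tx":0,"ty":0,"tz":0,"ax":0,"ay":0,"az":0.145},{"gripper":0,"tx":0,"ty":0,"tz":0,"ax":0,"ay":0,"az":0.145},{"gripper":0,"tx":0,"ty":0,"tz":0,"ax":0,"ay":0,"az":0.145},{"gripper":0,"tx":0,"ty":0,"tz":0,"ax":0,"ay":0,"az":0},{"gripper":0,"tx":0,"ty":0,"tz":0,"ax":0,"ay":0,"az":0}]'; python3 -c "
from plant import ctrl;o=ctrl.observe();print(o['position'],o['q'],o['eef_rot'])"
```

```text
t: 4.4
position: [0.5774, -0.0699, 0.2054]
eef_rot: [-3.128, 0.0, 1.089]
wrist_force: [0.9, 0.7, 0.5]
gripper_width: 0.002
grip_force: 0.0
t: 5.4
position: [0.5774, -0.0699, 0.2053]
eef_rot: [-3.128, 0.0, 2.539]
wrist_force: [-0.5, 0.7, -0.5]
gripper_width: 0.001
grip_force: 0.0
t: 5.9
position: [0.5773, -0.0699, 0.2053]
eef_rot: [-3.128, 0.0, 2.965]
wrist_force: [-0.6, 0.2, -0.4]
gripper_width: -0.002
grip_force: 0.0
[ 0.57731199 -0.06989449  0.20532781] [-0.11316331  0.29946896 -0.16530077  1.10681962 -0.01355966  0.06370345] [-3.12801002e+00  7.17695567e-05  2.96473176e+00]
```

```bash
python3 -m crank '[{"gripper":0,"tx":2,"ty":5,"tz":-5,"ax":0.0134,"ay":-0.0024,"az":0.03},{"gripper":0,"tx":0,"ty":0,"tz":-10,"ax":0,"ay":0,"az":0},{"gripper":0,"tx":0,"ty":0,"tz":-10,"ax":0,"ay":0,"az":0},{"gripper":0,"tx":0,"ty":0,"tz":-5,"ax":0,"ay":0,"az":0},{"gripper":0,"tx":0,"ty":0,"tz":-3,"ax":0,"ay":0,"az":0},{"gripper":0,"tx":0,"ty":0,"tz":0,"ax":0,"ay":0,"az":0}]'; python3 -c "
from plant import ctrl;o=ctrl.observe();print(o['position'],o['eef_rot'],o['wrist_force'])"
```

```text
t: 6.5
position: [0.5789, -0.0649, 0.1716]
eef_rot: [-3.142, -0.001, 2.998]
wrist_force: [0.1, -0.2, -0.4]
gripper_width: 0.001
grip_force: 0.0
[ 0.57892208 -0.0648798   0.17158603] [-3.14156763e+00 -8.24986295e-04  2.99793704e+00] [ 0.12502487 -0.15189031 -0.41124315]
```

```bash
for i in 1 2 3 4; do python3 -m crank '[{"gripper":0,"tx":0,"ty":0,"tz":-1.5,"ax":0,"ay":0,"az":0},{"gripper":0,"tx":0,"ty":0,"tz":-1,"ax":0,"ay":0,"az":0},{"gripper":0,"tx":0,"ty":0,"tz":0,"ax":0,"ay":0,"az":0}]' | grep -E 't:|pos|wrist_f'; done
```

```text
t: 6.8
position: [0.5794, -0.065, 0.1699]
eef_rot: [3.142, 0.001, 2.998]
wrist_force: [-1.3, -1.2, 0.0]
t: 7.1
position: [0.5792, -0.0649, 0.1671]
eef_rot: [-3.142, 0.0, 2.998]
wrist_force: [-0.3, 0.3, 0.2]
t: 7.4
position: [0.5792, -0.0649, 0.1646]
eef_rot: [3.142, -0.0, 2.998]
wrist_force: [-0.2, -0.2, -0.4]
t: 7.7
position: [0.5794, -0.065, 0.1623]
eef_rot: [3.142, 0.0, 2.998]
wrist_force: [-0.3, 0.2, 0.2]
```

```bash
for i in 1 2 3 4; do python3 -m crank '[{"gripper":0,"tx":0,"ty":0,"tz":-1.2,"ax":0,"ay":0,"az":0},{"gripper":0,"tx":0,"ty":0,"tz":0,"ax":0,"ay":0,"az":0}]' | grep -E 't:|pos|wrist_f'; done
```

```text
t: 7.9
position: [0.5795, -0.0649, 0.1616]
eef_rot: [3.142, 0.001, 2.998]
wrist_force: [-0.9, 1.0, 5.7]
t: 8.1
position: [0.5795, -0.0649, 0.1605]
eef_rot: [3.141, 0.001, 2.998]
wrist_force: [-1.3, -0.1, 6.2]
t: 8.3
position: [0.5796, -0.0649, 0.1594]
eef_rot: [3.141, 0.001, 2.998]
wrist_force: [-2.0, -0.4, 6.6]
t: 8.5
position: [0.5797, -0.0648, 0.1583]
eef_rot: [3.141, 0.001, 2.998]
wrist_force: [-2.1, 0.2, 6.3]
```

Run:
```python
import numpy as np
f=np.radians(8.2+3*np.arange(16)); p=1e3*np.c_[.6-.1423*np.sin(f),.076-.1423*np.cos(f)]
print(np.round(np.diff(p,axis=0),1).tolist())
```

```text
[[-7.3, 1.3], [-7.3, 1.6], [-7.2, 2.0], [-7.1, 2.4], [-6.9, 2.8], [-6.8, 3.1], [-6.6, 3.5], [-6.4, 3.8], [-6.2, 4.1], [-6.0, 4.5], [-5.7, 4.8], [-5.5, 5.1], [-5.2, 5.3], [-4.9, 5.6], [-4.6, 5.8]]
```

```bash
python3 -m crank '[{"gripper":0,"tx":-3.6,"ty":0.6,"tz":0,"ax":0,"ay":0,"az":-0.0262},{"gripper":0,"tx":-3.7,"ty":0.7,"tz":0,"ax":0,"ay":0,"az":-0.0262},{"gripper":0,"tx":-3.6,"ty":0.8,"tz":0,"ax":0,"ay":0,"az":-0.0262},{"gripper":0,"tx":-3.7,"ty":0.8,"tz":0,"ax":0,"ay":0,"az":-0.0262},{"gripper":0,"tx":0,"ty":0,"tz":0,"ax":0,"ay":0,"az":0}]'; python3 -c "
from plant import ctrl;o=ctrl.observe();print(o['position'],o['eef_rot'],o['wrist_force'])"
```

```text
t: 9.0
position: [0.5664, -0.0619, 0.1592]
eef_rot: [3.14, 0.004, 2.893]
wrist_force: [0.1, -0.3, 7.4]
gripper_width: 0.003
grip_force: 3.2
[ 0.56638651 -0.06192109  0.15915581] [3.14036427 0.00446077 2.89289076] [ 0.10015865 -0.26611387  7.3653597 ]
```

```bash
python3 -m crank '[{"gripper":0,"tx":-7.2,"ty":2.0,"tz":-1,"ax":0,"ay":0,"az":-0.0524},{"gripper":0,"tx":-7.1,"ty":2.4,"tz":0,"ax":0,"ay":0,"az":-0.0524},{"gripper":0,"tx":-6.9,"ty":2.8,"tz":0,"ax":0,"ay":0,"az":-0.0524},{"gripper":0,"tx":-6.8,"ty":3.1,"tz":0,"ax":0,"ay":0,"az":-0.0524},{"gripper":0,"tx":0,"ty":0,"tz":0,"ax":0,"ay":0,"az":0}]'; python3 -c "
from h import *
o=ctrl.observe();print(o['position'],o['eef_rot'],o['wrist_force'])
c=cam('top'); crop(c,210,150,100,75,8,'pics/m1.png')"
```

```text
t: 9.5
position: [0.5381, -0.0512, 0.1581]
eef_rot: [3.139, 0.004, 2.683]
wrist_force: [0.1, 1.0, 7.6]
gripper_width: 0.002
grip_force: 3.2
[ 0.53806465 -0.05121085  0.15814315] [3.13910775 0.0036854  2.6829917 ] [0.0842827  1.02615549 7.61216838]
```

View pics/m1.png

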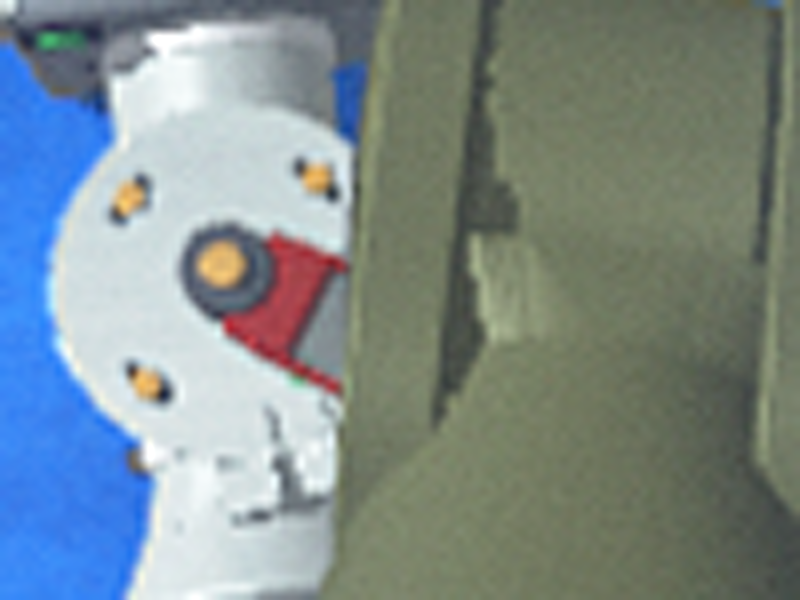

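The m1 crop shows the lever root at about 27° in the image, so it is following the finger. I'll keep swinging.

```bash
python3 -m crank '[{"gripper":0,"tx":-6.6,"ty":3.5,"tz":0,"ax":0,"ay":0,"az":-0.0524},{"gripper":0,"tx":-6.4,"ty":3.8,"tz":0,"ax":0,"ay":0,"az":-0.0524},{"gripper":0,"tx":-6.2,"ty":4.1,"tz":0,"ax":0,"ay":0,"az":-0.0524},{"gripper":0,"tx":-6.0,"ty":4.5,"tz":0,"ax":0,"ay":0,"az":-0.0524},{"gripper":0,"tx":0,"ty":0,"tz":0,"ax":0,"ay":0,"az":0}]' | grep -E 'pos|rot|ist_f'; python3 -m crank '[{"gripper":0,"tx":-5.7,"ty":4.8,"tz":0,"ax":0,"ay":0,"az":-0.0524},{"gripper":0,"tx":-5.5,"ty":5.1,"tz":0,"ax":0,"ay":0,"az":-0.0524},{"gripper":0,"tx":-5.2,"ty":5.3,"tz":0,"ax":0,"ay":0,"az":-0.0524},{"gripper":0,"tx":-4.9,"ty":5.6,"tz":0,"ax":0,"ay":0,"az":-0.0524},{"gripper":0,"tx":0,"ty":0,"tz":0,"ax":0,"ay":0,"az":0}]'; python3 -c "
from h import *
c=cam('top'); s=cam('scene')
o=ctrl.observe();print(o['position'],o['eef_rot'],o['wrist_force'])
cv2.imwrite('pics/m2.png',np.hstack([cv2.resize(c['color'][158:228,212:267,::-1],(440,560),interpolation=2),cv2.resize(s['color'][160:230,250:295,::-1],(360,560),interpolation=2)]))"
```

```text
position: [0.5131, -0.0352, 0.1581]
eef_rot: [3.138, 0.003, 2.474]
wrist_force: [0.3, 1.3, 6.6]
t: 10.55
position: [0.4919, -0.0144, 0.1581]
eef_rot: [3.138, 0.003, 2.264]
wrist_force: [1.1, 1.7, 6.7]
gripper_width: 0.001
grip_force: 3.0
[ 0.49198104 -0.01441649  0.15797507] [3.13766181e+00 2.10986974e-03 2.26503088e+00] [0.85072753 2.08058536 6.66321175]
```

View pics/m2.png

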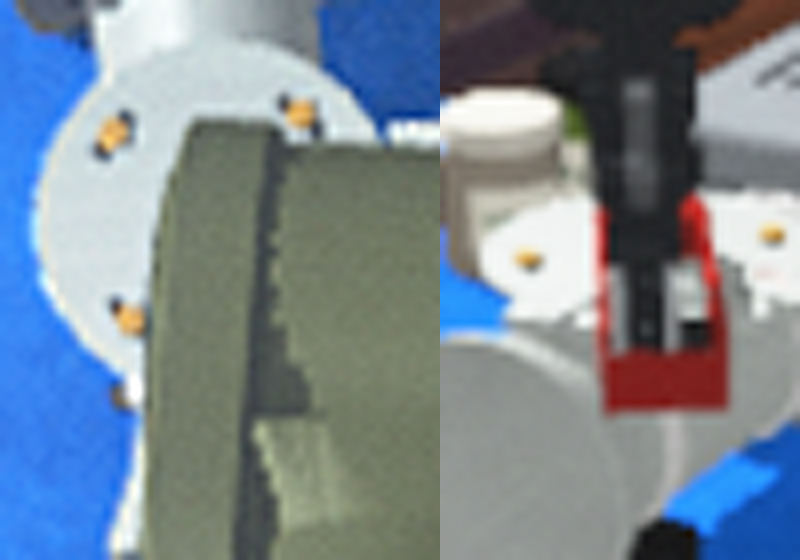

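The right half of m2 shows the finger against the left cheek and the lever's end wall, its top edge running from (610,350) to (722,350) in the crop.

```bash
python3 -c "
from h import *
s=cam('scene')
for u,v in [(666,350),(610,350),(722,350)]:
  for z in (.153,):
    p=onz(s,250+(u-440)/8,160+v/8,z); d=p[:2]-[.6,.076]; print(p,np.hypot(*d),np.degrees(np.arctan2(-d[0],-d[1]))+6.76)
"
```

```text
[ 0.47530691 -0.03876559  0.153     ] 0.1694683063501008 54.13401260863613
[ 0.46428454 -0.02346931  0.153     ] 0.1682641692385946 60.52136432801919
[ 0.48631621 -0.05404373  0.153     ] 0.1727291920849718 47.91984502674006
```

```bash
python3 -m crank '[{"gripper":0,"tx":-2.2,"ty":2.8,"tz":0,"ax":0,"ay":0,"az":-0.025},{"gripper":0,"tx":-2.2,"ty":2.8,"tz":0,"ax":0,"ay":0,"az":-0.025},{"gripper":0,"tx":-2.2,"ty":2.9,"tz":0,"ax":0,"ay":0,"az":-0.025},{"gripper":0,"tx":0,"ty":0,"tz":0,"ax":0,"ay":0,"az":0},{"gripper":0,"tx":0,"ty":0,"tz":0,"ax":0,"ay":0,"az":0}]'; python3 -m crank '[{"gripper":0,"tx":1.2,"ty":-1.6,"tz":0,"ax":0,"ay":0,"az":0},{"gripper":0,"tx":0.6,"ty":-0.8,"tz":0,"ax":0,"ay":0,"az":0},{"gripper":0,"tx":0,"ty":0,"tz":0,"ax":0,"ay":0,"az":0}]'
```

```text
t: 11.2
position: [0.4858, -0.0063, 0.158]
eef_rot: [3.137, 0.003, 2.19]
wrist_force: [2.2, 1.0, 6.1]
gripper_width: -0.0
grip_force: 3.0
t: 11.5
position: [0.487, -0.0083, 0.1577]
eef_rot: [3.138, 0.001, 2.19]
wrist_force: [0.5, 2.8, 7.1]
gripper_width: -0.002
grip_force: 3.0
```

```bash
for i in 1 2 3 4 5; do python3 -m crank '[{"gripper":0,"tx":0,"ty":0,"tz":0.4,"ax":0,"ay":0,"az":0},{"gripper":0,"tx":0,"ty":0,"tz":0.4,"ax":0,"ay":0,"az":0},{"gripper":0,"tx":0,"ty":0,"tz":0.4,"ax":0,"ay":0,"az":0}]' | grep -E 'pos|ist_f'; done
```

```text
position: [0.4869, -0.0083, 0.1589]
wrist_force: [0.2, 2.1, 6.3]
position: [0.4868, -0.0083, 0.16]
wrist_force: [0.5, 2.4, 5.8]
position: [0.4868, -0.0083, 0.1612]
wrist_force: [0.1, 2.1, 5.6]
position: [0.4868, -0.0084, 0.1623]
wrist_force: [0.5, 2.0, 5.6]
position: [0.4859, -0.009, 0.1628]
wrist_force: [2.0, 0.2, 4.1]
```

```bash
for i in 1 2; do python3 -m crank '[{"gripper":0,"tx":0,"ty":0,"tz":0.3,"ax":0,"ay":0,"az":0},{"gripper":0,"tx":0,"ty":0,"tz":0.3,"ax":0,"ay":0,"az":0},{"gripper":0,"tx":0,"ty":0,"tz":0,"ax":0,"ay":0,"az":0}]' | grep -E 'pos|ist_f'; done
```

```text
position: [0.4856, -0.0091, 0.1631]
wrist_force: [2.5, 0.9, 4.5]
position: [0.4855, -0.009, 0.1637]
wrist_force: [2.1, 0.1, 4.5]
```

```bash
for i in 1 2 3; do python3 -m crank '[{"gripper":0,"tx":0,"ty":0,"tz":0.4,"ax":0,"ay":0,"az":0},{"gripper":0,"tx":0,"ty":0,"tz":0.4,"ax":0,"ay":0,"az":0},{"gripper":0,"tx":0,"ty":0,"tz":0,"ax":0,"ay":0,"az":0}]' | grep -E 'pos|ist_f'; done
```

```text
position: [0.4854, -0.0089, 0.1645]
wrist_force: [2.6, 1.2, 3.6]
position: [0.4853, -0.0089, 0.1653]
wrist_force: [1.2, 0.5, 2.5]
position: [0.4853, -0.0089, 0.166]
wrist_force: [1.9, 0.5, 3.2]
```

```bash
for i in 1 2 3 4; do python3 -m crank '[{"gripper":0,"tx":0,"ty":0,"tz":0.4,"ax":0,"ay":0,"az":0},{"gripper":0,"tx":0,"ty":0,"tz":0.4,"ax":0,"ay":0,"az":0},{"gripper":0,"tx":0,"ty":0,"tz":0,"ax":0,"ay":0,"az":0}]' | grep -E 'pos|ist_f'; done
```

```text
position: [0.4852, -0.0089, 0.1668]
wrist_force: [1.2, 0.7, 2.6]
position: [0.4852, -0.0089, 0.1676]
wrist_force: [0.8, 0.8, 2.2]
position: [0.4853, -0.0089, 0.1685]
wrist_force: [1.1, 0.7, 1.7]
position: [0.485, -0.0091, 0.1691]
wrist_force: [0.5, -0.2, 1.6]
```

```bash
for i in 1 2 3 4; do python3 -m crank '[{"gripper":0,"tx":0,"ty":0,"tz":0.4,"ax":0,"ay":0,"az":0},{"gripper":0,"tx":0,"ty":0,"tz":0,"ax":0,"ay":0,"az":0}]' | grep -E 'pos|ist_f'; done
```

```text
position: [0.4851, -0.009, 0.1695]
wrist_force: [0.0, -0.3, 0.1]
position: [0.4854, -0.009, 0.1701]
wrist_force: [0.4, 0.5, 0.1]
position: [0.4855, -0.0089, 0.1705]
wrist_force: [0.3, -0.2, -0.9]
position: [0.4855, -0.0089, 0.171]
wrist_force: [0.4, -0.1, -0.5]
```

The pad followed all the way to about 152 mm and the force fell to zero, so the tooth is seated. I'll retreat straight up, move clear and check.

```bash
python3 -m crank '[{"gripper":0,"tx":0,"ty":0,"tz":5,"ax":0,"ay":0,"az":0},{"gripper":0,"tx":0,"ty":0,"tz":10,"ax":0,"ay":0,"az":0},{"gripper":0,"tx":0,"ty":0,"tz":20,"ax":0,"ay":0,"az":0},{"gripper":0,"tx":0,"ty":0,"tz":30,"ax":0,"ay":0,"az":0},{"gripper":0,"tx":0,"ty":-35,"tz":10,"ax":0,"ay":0,"az":0},{"gripper":0,"tx":0,"ty":-45,"tz":0,"ax":0,"ay":0,"az":0},{"gripper":0,"tx":0,"ty":-45,"tz":0,"ax":0,"ay":0,"az":0},{"gripper":0,"tx":0,"ty":-45,"tz":0,"ax":0,"ay":0,"az":0},{"gripper":0,"tx":0,"ty":-45,"tz":0,"ax":0,"ay":0,"az":0},{"gripper":0,"tx":0,"ty":-45,"tz":0,"ax":0,"ay":0,"az":0}]'; python3 -m crank '[{"gripper":0,"tx":0,"ty":-40,"tz":0,"ax":0,"ay":0,"az":0},{"gripper":0,"tx":0,"ty":-40,"tz":0,"ax":0,"ay":0,"az":0},{"gripper":0,"tx":0,"ty":0,"tz":0,"ax":0,"ay":0,"az":0}]'; python3 -c "
from h import *
c=cam('top'); s=cam('scene')
cv2.imwrite('pics/m3.png',np.hstack([cv2.resize(c['color'][158:228,212:267,::-1],(440,560),interpolation=2),cv2.resize(s['color'][160:230,250:295,::-1],(360,560),interpolation=2)]))"
```

```text
t: 17.5
position: [0.4854, -0.2709, 0.2471]
eef_rot: [3.141, 0.001, 2.189]
wrist_force: [1.6, 0.1, -0.5]
gripper_width: 0.0
grip_force: 0.0
t: 17.8
position: [0.4852, -0.3535, 0.2464]
eef_rot: [-3.141, 0.003, 2.185]
wrist_force: [-0.5, 0.2, -0.2]
gripper_width: -0.001
grip_force: 0.0
```

View pics/m3.png

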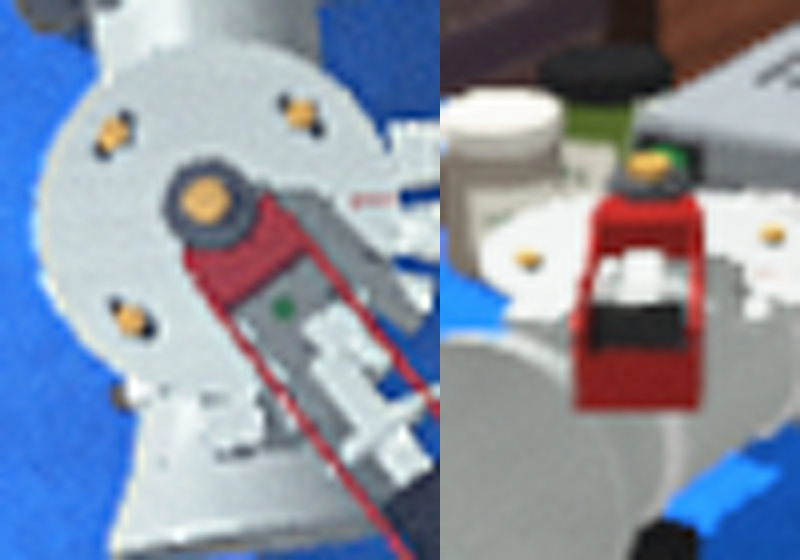

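The lever now lies over the green dot at (285,308), with the red-tick notch clear at (420,197) and the pad fully up. The robot is clear, so I'll hand in.

```bash
python3 -c "
from plant import ctrl;print(ctrl.close_job())"
```

```text
the job is handed in; nothing more can be done
None
```

The damper lever is in the 60° notch (green dot): the latch was eased up until its tooth was fully down, nothing else was touched, and the job was handed in at about 18 s.

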